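# Find the spacer that fits the clamp gap

## Robot

A 6-joint arm with a two-finger parallel gripper is mounted at the origin on the work surface; the furniture and walls round the work are solid. World frame = base frame: x ahead of the robot, y to its left, z up, the work surface at z = 0. Lengths are in m, angles in rad, forces in N, time in s.
With the tool pointing down it reaches from about 0.25 to 0.8 m from the base axis. Payload 3.9 kg.
Tool frame: the origin (TCP) lies at the very end of the fingers, on their centre line; the grasp point (between the pads) lies 19 mm behind it; y points along the fingers, z is the direction in which the jaws open and shut, and the axes are right-handed (so a half turn about y gives the same grasp; the last joint's range is limited). The gripper opens to 85 mm and grips with 20 to 120 N. Pads are 22 mm wide; open, the fingers measure 114 mm over their backs; the gripper's body (76 mm by 85 mm) begins 54 mm behind the grasp point. The pads swing forward as they close: fully open they stand 13 mm farther back than shut.
Start: joints at [-1.324, 0.26, -0.138, 1.173, 0, 1.571], TCP at [0.128, -0.509, 0.231] pointing down, gripper open.
Joint ranges: [-2.78, 2.78], [-0.83, 1.72], [-1.28, 1.37], [-1.9, 2.12], [-1.57, 1.48], [-3.14, 3.14]. Speed limits (rad/s): [2.57, 2.57, 3.14, 3.14, 3.14, 3.14].

## Interface

Orientations are given as a unit quaternion [w, x, y, z].
In Python, from workcell import read_state, camera, camera_model, workorder gives the robot as it stands.
- The arm moves only by the tool step_arm, never from a script. Its arguments are lists of equal length, an entry for each row: "twist": the turn, a rotation vector about the tool's x, y, z in rad, a list of three; "slide": the shift along the tool's x, y, z in cm, a list of three; "claw": the opening, from 0 (shut) to 1 (fully open). In form: {"twist": [[rx, ry, rz], ...], "slide": [[x, y, z], ...], "claw": [claw, ...]}. A call has 1 to 20 rows; each row shifts and turns the commanded pose from where the row before left it, along the tool's axes as they then stand; what a row does not reach is not made up. A row lasts 1/12 s, in which the tool goes at most 41.7 mm and 7.16 degrees, less where a joint would pass 70% of its speed; a pose out of reach is approached as far as the arm can. A call is refused whole if a number of a shift passes 4.17 or a number of a turn 0.125, either way. A call with a gripper value outside its range is refused whole. The fingers move at their own pace and stop on an object; the grip force is fixed at half the most. Time passes only in rows, so rows that do not move let the fingers close. It gives the time, the measured TCP pose, the force and the opening at its end, in the units of the state.
- read_state(): the state, without advancing time (a new reading comes with each control period).
- camera(name): name is "side" or "top"; returns (picture, depth): 480x640x3 uint8, red, green, blue; 480x640 float32, m along the optical axis (not along the pixel's ray), 0 where there is no reading.
- camera_model(name): a dict with "fx", "fy", "cx", "cy" (pixels), "rvec" (rotation vector, rad) and "tvec" (3), from world to camera coordinates, as OpenCV has them. Camera axes: x right, y down, z forward; pixel columns grow to the right and rows downward; lengths in m; the calibration is good to about 2 mm. A picture is of the moment at which its call begins. camera_model takes no time and is no camera call.
- workorder.hand_in(): hands the job in, once; it reports no verdict.
The state is a dict: "t": time; "joints": joint angles; "qvel": joint speeds; "joint_efforts": joint torques, N m; "ee_pos": TCP position; "ee_rot": TCP orientation; "ft_force": force on the tool from outside, world axes, zero at the start; "moment": the same for the moment, N m; "finger_gap": opening from 0.0 (shut) to 1.0 (fully open).
Only numpy, scipy, OpenCV 4.12 (cv2) and the standard library are available. Lean on these libraries where they do the work, as an engineer would, in place of code of your own. Each camera call takes 0.05 s, during which the arm holds its last target. There are 200 camera calls.

## Task

Find out by trying which of the three spacers (white, yellow, blue) fits snugly in the gap of the small bench clamp: the right one goes in against light spring pressure and is held, a thinner one is loose, a thicker one will not enter and must not be forced. Leave the right one in the clamp, upright, in the middle of the jaws and pressed gently down until it rests on the clamp's base, with the other two standing in the slots of the wooden stand. Do not disturb the dish, the vial or the slide box.

Things in the scene. Friction and masses are not known exactly. Their poses are not given: they have to be found in the camera images.
- clamp: Bench clamp fixed to the table: grey base plate 160 x 66 x 12 mm and two upright aluminium jaws, 50 mm wide (y), tops 44 mm above the table. Origin: on the table below the fixed jaw's gripping face, mid-width. x points from the gap into the fixed jaw (x = 0 to 22 mm), y along the gap, z up. The gap lies at x < 0, open above and at both ends; beyond it stands the spring jaw.
- gap_floor (a point): Point on top of the base plate (the floor of the gap, 12 mm above the table) at the foot of the fixed jaw's gripping face, mid-width. The spring jaw's carrier is locked at one of three unknown settings; each suits exactly one spacer, the gap at rest being 1.2 mm less than its thickness. A thinner spacer drops in loose and leaves the spring jaw at rest.
- gap_mouth (a point): Point 44 mm above the table, level with the jaws' tops, above the fixed jaw's gripping face. Both jaws have a sloping lead-in at the top inner edge, 4 mm across and 6 mm high. The right spacer pushes the spring jaw back as it goes down (about 1 to 7 N); a thicker one stops in the lead-in, underside 40 to 44 mm above the table. Over 25 N between a spacer and the clamp is forcing.
- jaw (a joint): How far the spring jaw is pushed back from rest, in m: 0 at rest, about 0.0012 with the right spacer in the gap, hard stop at 0.0022. Polished jaws. Spring force about 0.8 N at rest, 2 N with the right spacer. It does not tell the width of the gap. The fixed jaw does not give: a right spacer held a little too far that way catches at the foot of the lead-in (38 mm) until eased towards the spring jaw.
- stand: Light wooden stand, fixed to the table, 48 (x) x 200 (y) x 24 mm, with three open slots in a row along its y, at y = -62, 0 and +62 mm, each 26 mm (x) by 48 mm (y) with its floor 6 mm above the table. Origin: centre of its underside. The three spacers stand in it, one in each slot, in any order, their x along the stand's x.
- spacer_white: Spacer, about 60 g: white blade 12 mm thick (x), 44 long (y), 40 high; on top, centred, a black handle 14 mm thick (x), 30 long (y), 34 high (40 to 74 mm above the underside). Origin: centre of the underside; z up to the handle. Fully home in the clamp its underside is 12 mm above the table and its centre 6 mm from the fixed jaw's face (clamp x = -6 mm).
- spacer_yellow: Spacer, about 60 g: yellow blade 16 mm thick (x), 44 long (y), 40 high; on top, centred, a black handle 14 mm thick (x), 30 long (y), 34 high (40 to 74 mm above the underside). Origin: centre of the underside; z up to the handle. Fully home in the clamp its underside is 12 mm above the table and its centre 8 mm from the fixed jaw's face (clamp x = -8 mm).
- spacer_blue: Spacer, about 60 g: blue blade 20 mm thick (x), 44 long (y), 40 high; on top, centred, a black handle 14 mm thick (x), 30 long (y), 34 high (40 to 74 mm above the underside). Origin: centre of the underside; z up to the handle. Fully home in the clamp its underside is 12 mm above the table and its centre 10 mm from the fixed jaw's face (clamp x = -10 mm).
- petri: Clear covered dish, 64 mm across, 16 mm high, loose on the table; bystander. Origin: centre of its underside.
- vial: Small upright vial with a red cap, 23 mm across, 54 mm high, loose; bystander. Origin: centre of its underside.
- slide_box: Grey box of slides, 96 x 62 x 26 mm, loose on the table; bystander. Origin: centre of its underside.
Things that resemble listed ones, but are neither listed nor needed, are in the scene too. Of the things like the spacer_yellow, leave any that is orange or red; of the rest the smaller one is meant.

How it is judged:
At the end, for the whole second after the job is handed in: One spacer stands in the gap, underside within 2.5 mm of the base plate, within 12 mm of the jaws' middle, upright within 0.06 rad, square within 0.08 rad, holding the spring jaw back by over 0.6 mm; the other two stand in the stand's slots, upright within 0.2 rad; all at rest (value of joint jaw above 0.0006 m and ((x of spacer_white in the frame of clamp between -0.009 and -0.003 m and y of spacer_white in the frame of clamp between -0.012 and 0.012 m and z of spacer_white in the frame of clamp between 0.009 and 0.0145 m and angle between spacer_white's own z axis and vertical below 0.06 rad and angle between the x axis of spacer_white and the x axis of clamp, either way round below 0.08 rad and x of spacer_yellow in the frame of stand between -0.013 and 0.013 m and y of spacer_yellow in the frame of stand between -0.09 and 0.09 m and z of spacer_yellow in the frame of stand between 0.003 and 0.01 m and angle between each of spacer_yellow, spacer_blue's own z axis and vertical below 0.2 rad and x of spacer_blue in the frame of stand between -0.013 and 0.013 m and y of spacer_blue in the frame of stand between -0.09 and 0.09 m and z of spacer_blue in the frame of stand between 0.003 and 0.01 m) or (x of spacer_yellow in the frame of clamp between -0.011 and -0.005 m and y of spacer_yellow in the frame of clamp between -0.012 and 0.012 m and z of spacer_yellow in the frame of clamp between 0.009 and 0.0145 m and angle between spacer_yellow's own z axis and vertical below 0.06 rad and angle between the x axis of spacer_yellow and the x axis of clamp, either way round below 0.08 rad and x of spacer_white in the frame of stand between -0.013 and 0.013 m and y of spacer_white in the frame of stand between -0.09 and 0.09 m and z of spacer_white in the frame of stand between 0.003 and 0.01 m and angle between each of spacer_white, spacer_blue's own z axis and vertical below 0.2 rad and x of spacer_blue in the frame of stand between -0.013 and 0.013 m and y of spacer_blue in the frame of stand between -0.09 and 0.09 m and z of spacer_blue in the frame of stand between 0.003 and 0.01 m) or (x of spacer_blue in the frame of clamp between -0.013 and -0.007 m and y of spacer_blue in the frame of clamp between -0.012 and 0.012 m and z of spacer_blue in the frame of clamp between 0.009 and 0.0145 m and angle between spacer_blue's own z axis and vertical below 0.06 rad and angle between the x axis of spacer_blue and the x axis of clamp, either way round below 0.08 rad and x of spacer_white in the frame of stand between -0.013 and 0.013 m and y of spacer_white in the frame of stand between -0.09 and 0.09 m and z of spacer_white in the frame of stand between 0.003 and 0.01 m and angle between each of spacer_white, spacer_yellow's own z axis and vertical below 0.2 rad and x of spacer_yellow in the frame of stand between -0.013 and 0.013 m and y of spacer_yellow in the frame of stand between -0.09 and 0.09 m and z of spacer_yellow in the frame of stand between 0.003 and 0.01 m)) and linear speed of each of spacer_white, spacer_yellow, spacer_blue below 0.02 m/s); the robot touches nothing.
It fails at once if a spacer is forced: more than 25 N between a spacer and the clamp, its spring jaw (jaw_c0 to jaw_c2) included (contact force between any of spacer_white, spacer_yellow, spacer_blue and clamp above 25 N or contact force between any of spacer_white, spacer_yellow, spacer_blue and jaw_c0 above 25 N or contact force between any of spacer_white, spacer_yellow, spacer_blue and jaw_c1 above 25 N or contact force between any of spacer_white, spacer_yellow, spacer_blue and jaw_c2 above 25 N).
It fails at once if the dish, the vial or the slide box is moved by more than 20 mm or tipped over (distance of any of petri, vial, slide_box from where it was at the start of the episode above 0.02 m or angle between any of petri, vial, slide_box's own z axis and vertical above 0.4 rad).
It also fails if it takes over 72 s, if anything falls off the work surface, if the arm or the gripper's body presses on something with over 40 N, if the wrist force passes 120 N, or if a joint passes its speed limit or range.

## Working session

There is one attempt and no reset: what is moved stays moved. The work goes in short steps, Python scripts to look and compute and a tool call to move; the robot and the scene stay as the last step left them, time stands still between calls to the robot, and variables do not carry over. Pictures are saved under pics/ and viewed, about 8 in all and at most 12, crops included, and the job is handed in when it is done.

Besides the shell and the picture viewer there is one more tool, called after "Emit:" as name(argument=value, ...), one argument or row to a line, values as JSON. step_arm: Moves the arm, as the interface text tells. Its arguments: {"type":"object","properties":{"twist":{"type":"array","items":{"type":"array","items":{"type":"number"}}},"slide":{"type":"array","items":{"type":"array","items":{"type":"number"}}},"claw":{"type":"array","items":{"type":"number"}}},"required":["twist","slide","claw"]}

```bash
mkdir -p pics; ls
python3 - <<'E'
from workcell import *
import cv2,numpy as np
for n in("top","side"):
    p,d=camera(n); np.savez(f"{n}0.npz",p=p,d=d); cv2.imwrite(f"pics/{n}0.png",p[:,:,::-1]); print(n,camera_model(n),(d==0).mean())
print(read_state())
E
```

```text
pics
top {'fx': 624.1951491974902, 'fy': 624.1951491974902, 'cx': 315.31739413972747, 'cy': 236.27653146779375, 'rvec': array([ 2.19619214, -2.1519874 ,  0.09516101]), 'tvec': array([-0.08132492,  0.54749521,  1.06032011])} 0.004065755208333333
side {'fx': 568.2177463173771, 'fy': 568.2177463173771, 'cx': 323.3419250291101, 'cy': 249.8257591395023, 'rvec': array([ 0.42428157, -2.55497103,  1.45531619]), 'tvec': array([0.51490218, 0.17193838, 0.82121556])} 0.0422265625
{'t': 0.1, 'joints': array([-1.32397950e+00,  2.60613824e-01, -1.39269522e-01,  1.17268327e+00,
        1.02038110e-05,  1.57079149e+00]), 'qvel': array([-0.0014403 , -0.00248679,  0.00282104, -0.00146246,  0.00091487,
        0.00019781]), 'joint_efforts': array([-9.12288579e-04, -4.06507945e+01,  2.54527760e+01,  1.00618758e-02,
       -1.00492239e-04, -4.34477585e-06]), 'ee_pos': array([ 0.12811879, -0.50848747,  0.23053934]), 'ee_rot': array([ 0.08696979, -0.08711672,  0.70235021, -0.70110706]), 'ft_force': array([-1.1072786 ,  0.13719328, -0.01996217]), 'moment': array([ 0.00745039,  0.0104458 , -0.0030389 ]), 'finger_gap': 1.001550790571033}
```

View pics/top0.png

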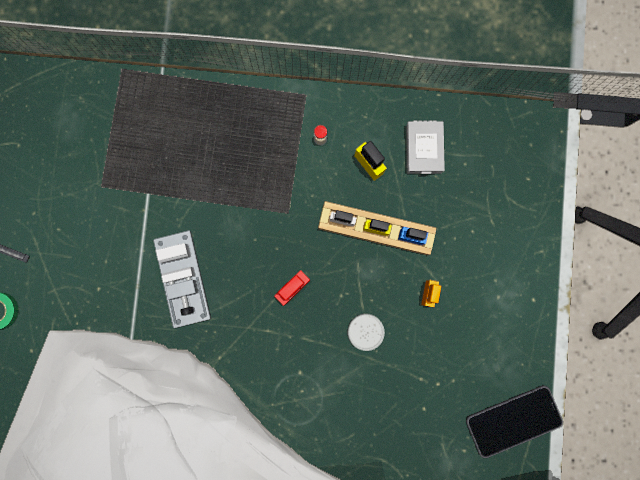

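View pics/side0.png

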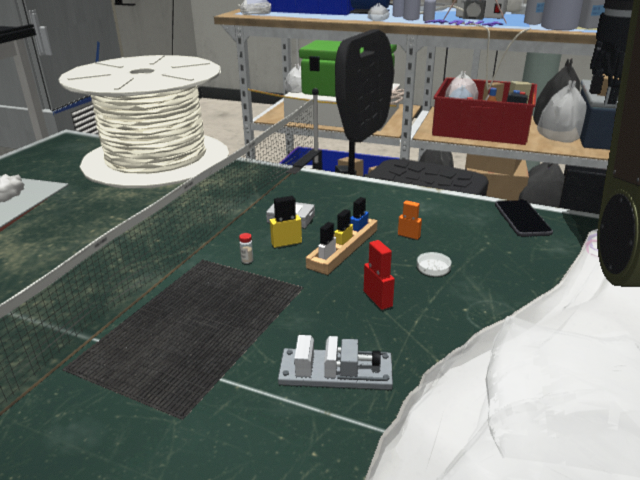

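The top view shows the clamp at about (181,278), with its fixed jaw at (172,253) and the gap at about (174,265). In the stand are white (343,217), small yellow (378,226) and blue (414,235). The larger yellow one at (370,160) is a decoy, and so are the orange and red ones. Next I'll measure the poses.

```bash
cat > h.py <<'E'
import numpy as np,cv2
from workcell import *
def cam(n):
    m=camera_model(n);R=cv2.Rodrigues(np.array(m["rvec"]))[0];return m,R,np.array(m["tvec"])
def cloud(n,d):
    m,R,t=cam(n);v,u=np.mgrid[:480,:640]
    c=np.stack([(u-m["cx"])/m["fx"]*d,(v-m["cy"])/m["fy"]*d,d],-1)
    return (c-t)@R
def plane(n,uv,z):
    m,R,t=cam(n);uv=np.atleast_2d(uv).astype(float)
    r=np.c_[(uv[:,0]-m["cx"])/m["fx"],(uv[:,1]-m["cy"])/m["fy"],np.ones(len(uv))]@R
    o=-R.T@t;return o+r*((z-o[2])/r[:,2])[:,None]
def rect(n,mask,z):
    "min-area rect on plane z of the largest blob: centre, sizes, angle of long side"
    k,l,s,c=cv2.connectedComponentsWithStats(mask.astype(np.uint8));i=1+s[1:,4].argmax()
    v,u=np.nonzero(l==i);P=plane(n,np.c_[u,v],z)[:,:2]
    (cx,cy),(w,h),a=cv2.minAreaRect((P*1000).astype(np.float32))
    if w<h:w,h,a=h,w,a+90
    return np.round([cx,cy,w,h,(a+90)%180-90],1),s[i,4]
E
python3 - <<'E'
from h import *
p=np.load("top0.npz");d=p["d"];p=p["p"];W=cloud("top",d);Z=W[...,2]
hsv=cv2.cvtColor(p,cv2.COLOR_RGB2HSV)
def box(u0,u1,v0,v1):
    m=np.zeros((480,640),bool);m[v0:v1,u0:u1]=1;return m
print("table z",np.median(Z[300:330,230:270]))
for n,b in dict(white=(325,361,200,232),yellow=(362,395,210,242),blue=(398,432,218,252)).items():
    B=box(*b);print(n,"handle",rect("top",B&(Z>.07),.08),np.median(Z[B&(Z>.07)]))
S=box(310,445,195,260)&(hsv[...,0]>8)&(hsv[...,0]<25)&(hsv[...,1]>50)&(hsv[...,2]>120)
print("stand",rect("top",cv2.morphologyEx(S.astype(np.uint8),cv2.MORPH_CLOSE,np.ones((25,25))),.024))
S=box(310,445,195,260)&(Z>.015)&(Z<.2)
print("stand z",rect("top",S,.024))
C=box(145,215,225,332)
print("clamp",rect("top",C&(Z>.006)&(Z<.1),.012))
print("fixed",rect("top",box(145,215,225,265)&(Z>.035),.044))
for z in (.03,.035,.04):
  m=(C&(Z>z)).astype(np.uint8);k,l,s,c=cv2.connectedComponentsWithStats(m);print(z,s[1:].tolist(),[np.median(Z[l==i]).round(3) for i in range(1,k)])
for n,uv in dict(petri=(366,332),vial=(320,133),box=(425,147),red=(292,288),orange=(431,293),bigyel=(372,158)).items(): print(n,plane("top",uv,.02)[0].round(3),Z[uv[1],uv[0]].round(3))
for b,z in (((0,600,20,95),.05),):print("net z",np.percentile(Z[30:90,170:500],[50,95,99]),plane("top",[[170,55],[500,90]],0).round(3))
c=cv2.resize(p[225:335,140:220],None,fx=6,fy=5.4,interpolation=cv2.INTER_CUBIC);cv2.imwrite("pics/clamp.png",c[:,:,::-1])
E
```

```text
table z 0.0011216777053338586
white handle (array([ 578.9, -116.7,   29.6,   14.8,   78.5]), np.int32(160)) 0.08082791902774483
yellow handle (array([ 565.2, -176.2,   30. ,   14.9,   77. ]), np.int32(166)) 0.0807670351021472
blue handle (array([ 552.2, -238. ,   30.7,   14.9,   77. ]), np.int32(168)) 0.08046372387208305
stand (array([ 566.9, -177.2,  200.7,   48.9,   77.6]), np.int32(3216))
stand z (array([ 565.7, -177.5,  199.8,   49. ,   77.6]), np.int32(2944))
clamp (array([470.8, 162. , 160. ,  68.4,  14.9]), np.int32(3488))
fixed (array([512.9, 173.1,  51.6,  25. , -74.7]), np.int32(410))
0.03 [[213, 225, 1, 1, 1], [162, 226, 1, 1, 1], [177, 227, 1, 1, 1], [145, 229, 1, 1, 1], [170, 230, 1, 1, 1], [176, 232, 1, 1, 1], [197, 234, 1, 1, 1], [205, 237, 1, 1, 1], [186, 241, 1, 1, 1], [166, 243, 1, 1, 1], [156, 243, 33, 20, 431], [210, 248, 1, 1, 1], [193, 251, 1, 1, 1], [211, 259, 1, 1, 1], [162, 267, 35, 49, 897], [195, 274, 1, 1, 1], [209, 275, 1, 1, 1], [159, 277, 1, 1, 1], [214, 282, 1, 1, 1], [146, 285, 1, 1, 1], [152, 285, 2, 2, 2], [208, 284, 1, 1, 1], [153, 291, 1, 1, 1], [
[... 3709 characters left out ...]
.105), np.float64(0.043), np.float64(1.105), np.float64(1.105), np.float64(1.105), np.float64(1.105), np.float64(1.105), np.float64(1.105), np.float64(1.105), np.float64(1.105), np.float64(1.105), np.float64(1.105), np.float64(1.105), np.float64(0.041), np.float64(1.105), np.float64(0.041), np.float64(1.105), np.float64(1.105), np.float64(1.105), np.float64(1.105), np.float64(1.105), np.float64(1.105)]
petri [ 0.386 -0.161  0.02 ] 0.016
vial [ 0.733 -0.075  0.02 ] 0.055
box [ 0.712 -0.261  0.02 ] 1.105
red [ 0.459 -0.032  0.02 ] 0.106
orange [ 0.455 -0.272  0.02 ] 0.071
bigyel [ 0.69  -0.167  0.02 ] 0.1
net z [0.0017957  0.14389052 0.14993155] [[ 0.878  0.202  0.   ]
 [ 0.825 -0.4    0.   ]]
```

View pics/clamp.png

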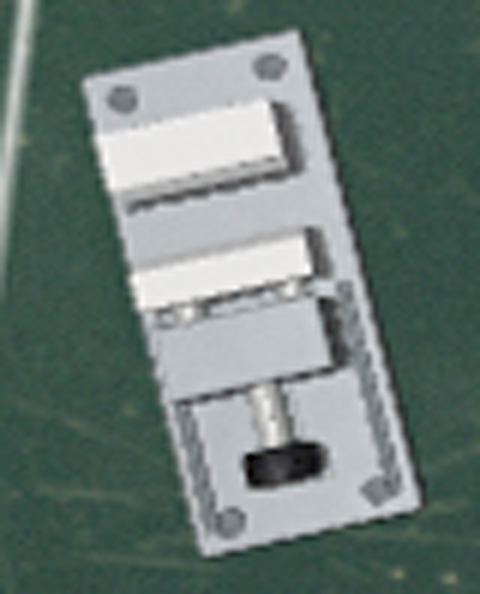

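The crop shows the fixed jaw's top (bright, lower edge at about row 176) and the spring jaw's top (upper edge at about row 256). I'll refine the jaw geometry and plan the first grasp. Yellow goes first because it is the middle size.

```bash
cat >> h.py <<'E'
from scipy.spatial.transform import Rotation as Ro
def plan(pos,deg):
    "tool-frame turn about y and slide (cm, after turn) to TCP pos (m), tool z at world heading deg (mod 180)"
    s=read_state();q=s["ee_rot"];R=Ro.from_quat(np.r_[q[1:],q[0]]);M=R.as_matrix()
    h=np.degrees(np.arctan2(M[1,2],M[0,2]));dd=(deg-h+90)%180-90
    x=np.array([0,0,-1.]);t=np.radians(dd)  # world +z turn = -tool y
    M2=M@Ro.from_rotvec([0,-t,0]).as_matrix()
    print("t",round(s["t"],2),"pos",s["ee_pos"].round(4),"heading",h.round(2),"tool y",M[:,1].round(4),"F",s["ft_force"].round(2),"gap",round(s["finger_gap"],3))
    print("turn ry",(-t).round(4),"then slide cm",(100*M2.T@(np.array(pos)-s["ee_pos"])).round(2),"j6",s["joints"][5].round(2))
E
python3 - <<'E'
from h import *
z=np.load("top0.npz");p=z["p"];W=cloud("top",z["d"]);Z=W[...,2]
m,R,t=cam("top");print("cam",(-R.T@t).round(3));m,R,t=cam("side");print("side cam",(-R.T@t).round(3))
g=cv2.cvtColor(p,cv2.COLOR_RGB2GRAY)
for th in(190,205,220):
  for b in((150,195,238,263),(155,205,263,286)):
    B=np.zeros_like(g,bool);B[b[2]:b[3],b[0]:b[1]]=1
    print(th,rect("top",B&(g>th),.044))
# profile along clamp x through the jaws on plane z=.044
a=np.radians(15);ex=np.array([np.cos(a),np.sin(a)]);ey=np.array([-ex[1],ex[0]])
base=np.array([.4708,.162]);m,R,t=cam("top")
xs=np.arange(-.02,.07,.001);pr=[]
for y in np.arange(-.015,.0151,.003):
    P=np.c_[base+xs[:,None]*ex+y*ey,np.full(len(xs),.044)]@R.T+t
    uv=(P[:,:2]/P[:,2:]*m["fx"]+[m["cx"],m["cy"]]).astype(np.float32)
    pr.append(cv2.remap(g,uv[None,:,0],uv[None,:,1],cv2.INTER_LINEAR)[0])
print(list(zip((xs*1000).round().astype(int).tolist(),np.mean(pr,0).round().astype(int).tolist())))
plan((.5655,-.1768,.15),-12.6)
E
```

```text
cam [ 0.452 -0.074  1.105]
side cam [0.28  0.752 0.57 ]
190 (array([519. , 170.1,  68.9,  41. , -88.8]), np.int32(635))
190 (array([476.5, 164.1,  49.4,  17.2, -83.4]), np.int32(219))
205 (array([516.4, 175.1,  49. ,  18.3, -74.1]), np.int32(310))
205 (array([476.3, 164.1,  49.2,  11.6, -74.8]), np.int32(206))
220 (array([516.5, 175.1,  49. ,  17.1, -74.7]), np.int32(292))
220 (array([475.9, 164.1,  48.9,  10.7, -74.7]), np.int32(187))
[(-20, 192), (-19, 192), (-18, 193), (-17, 193), (-16, 193), (-15, 192), (-14, 192), (-13, 192), (-12, 193), (-11, 192), (-10, 193), (-9, 190), (-8, 178), (-7, 166), (-6, 170), (-5, 177), (-4, 168), (-3, 145), (-2, 124), (-1, 144), (0, 194), (1, 225), (2, 233), (3, 233), (4, 232), (5, 232), (6, 232), (7, 232), (8, 232), (9, 233), (10, 232), (11, 222), (12, 201), (13, 183), (14, 176), (15, 180), (16, 187), (17, 190), (18, 191), (19, 191), (20, 191), (21, 191), (22, 191), (23, 191), (24, 191), (25, 191), (26, 191), (27, 192), (28, 194), (29, 192), (30, 168), (31, 130), (32, 100), (33, 105), (34, 138), (35, 165), (36, 174), (37, 175), (38, 189), (39, 216), (40, 229), (41, 232), (42, 232), (43, 232), (44, 232), (45, 232), (46, 232), (47, 231), (48, 232), (49, 232), (50, 232), (51, 232), (52, 232), (53, 232), (54, 233), (55, 232), (56, 221), (57, 204), (58, 194), (59, 190), (60, 190), (61, 188), (62, 185), (63, 183), (64, 182), (65, 181), (66, 182), (67, 183), (68, 183), (69, 183), (70, 188)]
t 0.1 pos [ 0.1281 -0.5085  0.2305] heading -75.86 tool y [-4.0e-04  1.7e-03 -1.0e+00] F [-1.11  0.14 -0.02] gap 1.002
turn ry -1.1041 then slide cm [-41.9    8.09  35.46] j6 1.57
```

The optical gap is about 18.7 mm, which points to blue (18.8 mm), so I'll try blue first. I turn in place, then approach it.

Emit:
step_arm(
  twist=[
    [0, -0.1226, 0],
    [0, -0.1226, 0],
    [0, -0.1226, 0],
    [0, -0.1226, 0],
    [0, -0.1226, 0],
    [0, -0.1226, 0],
    [0, -0.1226, 0],
    [0, -0.1226, 0],
    [0, -0.1226, 0],
    [0, 0, 0],
  ],
  slide=[
    [0, 0, 0],
    [0, 0, 0],
    [0, 0, 0],
    [0, 0, 0],
    [0, 0, 0],
    [0, 0, 0],
    [0, 0, 0],
    [0, 0, 0],
    [0, 0, 0],
    [0, 0, 0],
  ],
  claw=[0.55, 0.55, 0.55, 0.55, 0.55, 0.55, 0.55, 0.55, 0.55, 0.55],
)

```text
t: 0.93
ee_pos: [0.1281, -0.5087, 0.2308]
ee_rot: [0.443, -0.442, 0.552, -0.551]
ft_force: [-0.2, -0.5, 0.2]
finger_gap: 0.548
```

```bash
python3 -c "
from h import *
plan((.5525,-.2382,.15),-12.6)"
```

```text
t 0.93 pos [ 0.1281 -0.5087  0.2308] heading -12.53 tool y [-3.0e-04  1.1e-03 -1.0e+00] F [-0.17 -0.54  0.23] gap 0.548
turn ry 0.0012 then slide cm [-35.65   8.1   35.52] j6 0.47
```

Emit:
step_arm(
  twist=[
    [0, 0, 0],
    [0, 0, 0],
    [0, 0, 0],
    [0, 0, 0],
    [0, 0, 0],
    [0, 0, 0],
    [0, 0, 0],
    [0, 0, 0],
    [0, 0, 0],
    [0, 0, 0],
    [0, 0, 0],
    [0, 0, 0],
    [0, 0, 0],
    [0, 0, 0],
    [0, 0, 0],
    [0, 0, 0],
    [0, 0, 0],
  ],
  slide=[
    [-2.377, 0.54, 2.368],
    [-2.377, 0.54, 2.368],
    [-2.377, 0.54, 2.368],
    [-2.377, 0.54, 2.368],
    [-2.377, 0.54, 2.368],
    [-2.377, 0.54, 2.368],
    [-2.377, 0.54, 2.368],
    [-2.377, 0.54, 2.368],
    [-2.377, 0.54, 2.368],
    [-2.377, 0.54, 2.368],
    [-2.377, 0.54, 2.368],
    [-2.377, 0.54, 2.368],
    [-2.377, 0.54, 2.368],
    [-2.377, 0.54, 2.368],
    [-2.377, 0.54, 2.368],
    [0, 0, 0],
    [0, 0, 0],
  ],
  claw=[0.55, 0.55, 0.55, 0.55, 0.55, 0.55, 0.55, 0.55, 0.55, 0.55, 0.55, 0.55, 0.55, 0.55, 0.55, 0.55, 0.55],
)

```text
t: 2.35
ee_pos: [0.5537, -0.2376, 0.1492]
ee_rot: [0.442, -0.442, 0.552, -0.551]
ft_force: [0.2, 0.2, -0.4]
finger_gap: 0.549
```

```bash
python3 -c "
from h import *
plan((.5525,-.2382,.052),-12.6)"
```

```text
t 2.35 pos [ 0.5537 -0.2376  0.1492] heading -12.62 tool y [-1.6e-03  4.0e-04 -1.0e+00] F [ 0.19  0.23 -0.39] gap 0.549
turn ry -0.0003 then slide cm [ 0.09  9.72 -0.08] j6 1.39
```

Emit:
step_arm(
  twist=[
    [0, 0, 0],
    [0, 0, 0],
    [0, 0, 0],
    [0, 0, 0],
    [0, 0, 0],
    [0, 0, 0],
    [0, 0, 0],
    [0, 0, 0],
    [0, 0, 0],
    [0, 0, 0],
    [0, 0, 0],
    [0, 0, 0],
  ],
  slide=[
    [0.09, 2.4, -0.08],
    [0, 2.4, 0],
    [0, 2.4, 0],
    [0, 1.5, 0],
    [0, 1.0, 0],
    [0, 0, 0],
    [0, 0, 0],
    [0, 0, 0],
    [0, 0, 0],
    [0, 0, 0],
    [0, 0, 0],
    [0, 0, 0],
  ],
  claw=[0.55, 0.55, 0.55, 0.55, 0.55, 0.55, 0, 0, 0, 0, 0, 0],
)

```text
t: 3.35
ee_pos: [0.5531, -0.2403, 0.055]
ee_rot: [-0.442, 0.441, -0.551, 0.553]
ft_force: [-1.0, -0.7, 6.4]
finger_gap: 0.151
```

Run:
```python
from h import *
plan((.4940,.1686,.2),15.2)
p,d=camera("side");cv2.imwrite("pics/grasp.png",cv2.resize(p[170:300,270:430],None,fx=4,fy=4)[:,:,::-1])
```

```text
t 3.35 pos [ 0.5531 -0.2403  0.055 ] heading -12.65 tool y [ 0.0028 -0.0017 -1.    ] F [-0.95 -0.74  6.41] gap 0.151
turn ry -0.4861 then slide cm [-40.98 -14.59   5.05] j6 1.38
```

View pics/grasp.png

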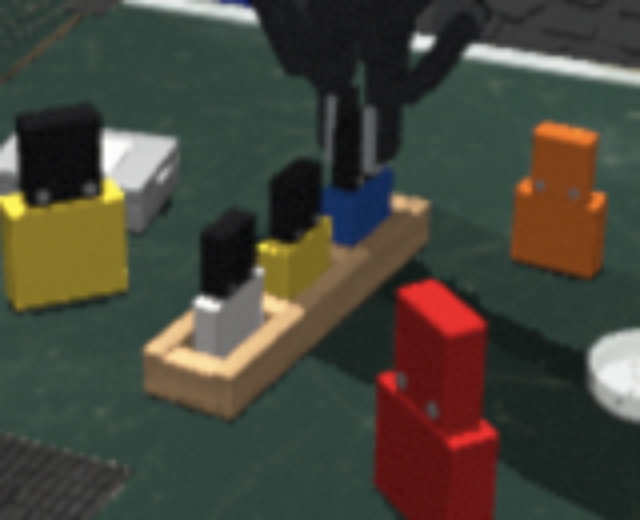

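The fingers hold the blue handle, tips just touching the blade top (F about 6 N). I'll lift, turn and carry it to the clamp.

Emit:
step_arm(
  twist=[
    [0, 0, 0],
    [0, 0, 0],
    [0, 0, 0],
    [0, 0, 0],
    [0, 0, 0],
    [0, -0.1215, 0],
    [0, -0.1215, 0],
    [0, -0.1215, 0],
    [0, -0.1215, 0],
    [0, 0, 0],
  ],
  slide=[
    [0, -1.5, 0],
    [0, -3, 0],
    [0, -3.5, 0],
    [0, -3.5, 0],
    [0, -3.1, 0],
    [0, 0, 0],
    [0, 0, 0],
    [0, 0, 0],
    [0, 0, 0],
    [0, 0, 0],
  ],
  claw=[0, 0, 0, 0, 0, 0, 0, 0, 0, 0],
)

```text
t: 4.23
ee_pos: [0.5518, -0.2394, 0.1994]
ee_rot: [0.562, -0.562, 0.429, -0.429]
ft_force: [-0.2, 0.1, -1.0]
finger_gap: 0.146
```

Run:
```python
from h import *
plan((.4940,.1686,.15),15.2)
```

```text
t 4.23 pos [ 0.5518 -0.2394  0.1994] heading 15.32 tool y [-1.e-04  1.e-04 -1.e+00] F [-0.24  0.09 -1.02] gap 0.146
turn ry 0.0021 then slide cm [-40.89   4.94   5.12] j6 0.89
```

Emit:
step_arm(
  twist=[
    [0, 0, 0],
    [0, 0, 0],
    [0, 0, 0],
    [0, 0, 0],
    [0, 0, 0],
    [0, 0, 0],
    [0, 0, 0],
    [0, 0, 0],
    [0, 0, 0],
    [0, 0, 0],
    [0, 0, 0],
    [0, 0, 0],
    [0, 0, 0],
    [0, 0, 0],
    [0, 0, 0],
    [0, 0, 0],
    [0, 0, 0],
    [0, 0, 0],
  ],
  slide=[
    [-2, 0, 0.25],
    [-3, 0, 0.37],
    [-3, 0, 0.37],
    [-3, 0, 0.37],
    [-3, 0, 0.37],
    [-3, 0, 0.37],
    [-3, 0, 0.37],
    [-3, 0, 0.38],
    [-3, 0, 0.38],
    [-3, 0, 0.38],
    [-3, 0, 0.38],
    [-3, 0, 0.38],
    [-3, 0.8, 0.38],
    [-2, 1.5, 0.25],
    [-0.9, 1.5, 0.12],
    [0, 1.1, 0],
    [0, 0, 0],
    [0, 0, 0],
  ],
  claw=[0, 0, 0, 0, 0, 0, 0, 0, 0, 0, 0, 0, 0, 0, 0, 0, 0, 0],
)

```text
t: 5.73
ee_pos: [0.4933, 0.1684, 0.1499]
ee_rot: [-0.561, 0.562, -0.43, 0.43]
ft_force: [-0.3, 0.3, -0.5]
finger_gap: 0.151
```

Run:
```python
from h import *
plan((.4940,.1686,.105),15.2)
```

```text
t 5.73 pos [0.4933 0.1684 0.1499] heading 15.12 tool y [-1.7e-03 -7.0e-04 -1.0e+00] F [-0.34  0.35 -0.51] gap 0.151
turn ry -0.0014 then slide cm [0.   4.49 0.08] j6 1.64
```

Emit:
step_arm(
  twist=[
    [0, 0, 0],
    [0, 0, 0],
    [0, 0, 0],
    [0, 0, 0],
    [0, 0, 0],
    [0, 0, 0],
  ],
  slide=[
    [0, 1.2, 0.05],
    [0, 1.5, 0],
    [0, 1.2, 0],
    [0, 0.6, 0],
    [0, 0, 0],
    [0, 0, 0],
  ],
  claw=[0, 0, 0, 0, 0, 0],
)

```text
t: 6.23
ee_pos: [0.4949, 0.1684, 0.1059]
ee_rot: [0.562, -0.561, 0.43, -0.43]
ft_force: [-0.2, 0.1, -1.3]
finger_gap: 0.148
```

Run:
```python
from h import *
plan((.4940,.1686,.095),15.2)
p,d=camera("side");np.savez("side1.npz",p=p,d=d)
cv2.imwrite("pics/above.png",cv2.resize(p[270:400,265:405],None,fx=4.5,fy=4.5,interpolation=cv2.INTER_CUBIC)[:,:,::-1])
hsv=cv2.cvtColor(p,cv2.COLOR_RGB2HSV);m=cv2.inRange(hsv,(100,120,40),(125,255,255));m[:260]=0;m[400:]=0;m[:,:265]=0;m[:,405:]=0
v,u=np.nonzero(m);print(u.min(),u.max(),v.min(),v.max(),len(u))
mm,R,t=cam("side")
def pj(c,z):  # clamp coords (m)
    a=np.radians(15.2);X=np.array([.5041+c[0]*np.cos(a)-c[1]*np.sin(a),.1713+c[0]*np.sin(a)+c[1]*np.cos(a),z]);q=R@X+t
    return (q[:2]/q[2]*mm["fx"]+[mm["cx"],mm["cy"]]).round(1)
for c,z in(((0,.025),.038),((0,.025),.012),((.004,.025),.044),((-.0227,.025),.044),((-.02,.022),.056),((0,.022),.056),((-.02,.022),.096),((0,.022),.096)):print(c,z,pj(c,z),((pj(c,z)-[265,270])*4.5).round())
```

```text
t 6.23 pos [0.4949 0.1684 0.1059] heading 15.13 tool y [ 6.e-04  2.e-04 -1.e+00] F [-0.15  0.12 -1.33] gap 0.148
turn ry -0.0011 then slide cm [-0.04  1.09 -0.08] j6 1.63
310 326 316 350 468
(0, 0.025) 0.038 [309.3 361.1] [199. 410.]
(0, 0.025) 0.012 [309.6 375.2] [201. 473.]
(0.004, 0.025) 0.044 [306.3 357.7] [186. 395.]
(-0.0227, 0.025) 0.044 [325.6 358.4] [273. 398.]
(-0.02, 0.022) 0.056 [323.8 350.2] [265. 361.]
(0, 0.022) 0.056 [309.2 349.6] [199. 358.]
(-0.02, 0.022) 0.096 [323.6 327. ] [264. 256.]
(0, 0.022) 0.096 [308.6 326.5] [196. 254.]
```

View pics/above.png

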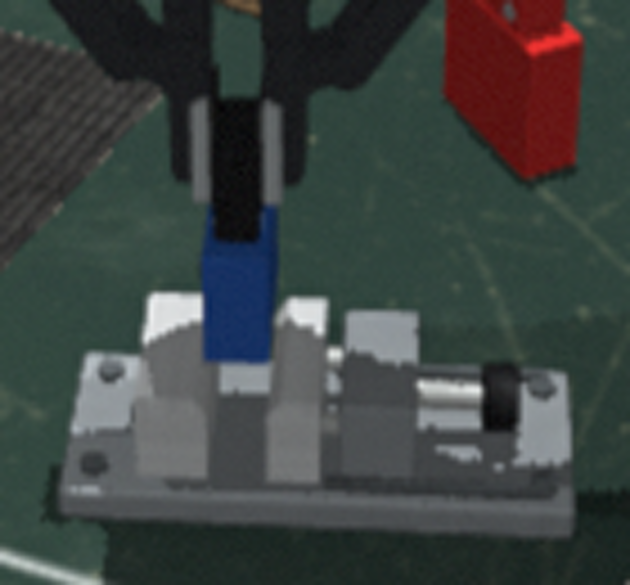

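The blade (crop columns 204–271) sits over the gap (208–267 at the foot), within about 0.5 mm of where it should be. The gap width suits blue. I'll shift 0.6 mm towards the spring jaw and go down to the lead-in.

Emit:
step_arm(
  twist=[
    [0, 0, 0],
    [0, 0, 0],
    [0, 0, 0],
    [0, 0, 0],
    [0, 0, 0],
    [0, 0, 0],
    [0, 0, 0],
  ],
  slide=[
    [0, 0.4, -0.06],
    [0, 0.4, 0],
    [0, 0.3, 0],
    [0, 0.2, 0],
    [0, 0.1, 0],
    [0, 0.1, 0],
    [0, 0, 0],
  ],
  claw=[0, 0, 0, 0, 0, 0, 0],
)

```text
t: 6.87
ee_pos: [0.4938, 0.1685, 0.0901]
ee_rot: [-0.562, 0.562, -0.43, 0.429]
ft_force: [-0.4, -0.0, -1.1]
finger_gap: 0.145
```

Emit:
step_arm(
  twist=[
    [0, 0, 0],
    [0, 0, 0],
    [0, 0, 0],
    [0, 0, 0],
  ],
  slide=[
    [0, 0.1, 0],
    [0, 0.1, 0],
    [0, 0.1, 0],
    [0, 0, 0],
  ],
  claw=[0, 0, 0, 0],
)

```text
t: 7.2
ee_pos: [0.4946, 0.1687, 0.0875]
ee_rot: [0.562, -0.561, 0.429, -0.43]
ft_force: [0.4, 1.2, -0.2]
finger_gap: 0.146
```

Emit:
step_arm(
  twist=[
    [0, 0, 0],
    [0, 0, 0],
    [0, 0, 0],
    [0, 0, 0],
  ],
  slide=[
    [0, 0.1, 0],
    [0, 0.1, 0],
    [0, 0.1, 0],
    [0, 0, 0],
  ],
  claw=[0, 0, 0, 0],
)

```text
t: 7.53
ee_pos: [0.4943, 0.1686, 0.0841]
ee_rot: [0.562, -0.562, 0.429, -0.43]
ft_force: [1.5, 1.1, -1.6]
finger_gap: 0.152
```

Emit:
step_arm(
  twist=[
    [0, 0, 0],
    [0, 0, 0],
    [0, 0, 0],
    [0, 0, 0],
  ],
  slide=[
    [0, 0.1, 0],
    [0, 0.1, 0],
    [0, 0.1, 0],
    [0, 0, 0],
  ],
  claw=[0, 0, 0, 0],
)

```text
t: 7.87
ee_pos: [0.4941, 0.1685, 0.0811]
ee_rot: [0.562, -0.562, 0.429, -0.43]
ft_force: [2.2, 0.3, -1.3]
finger_gap: 0.152
```

It is past the foot of the lead-in with about 2 N of sideways spring force, so blue fits. I'll continue down.

Emit:
step_arm(
  twist=[
    [0, 0, 0],
    [0, 0, 0],
    [0, 0, 0],
    [0, 0, 0],
    [0, 0, 0],
    [0, 0, 0],
    [0, 0, 0],
    [0, 0, 0],
  ],
  slide=[
    [0, 0.15, 0],
    [0, 0.15, 0],
    [0, 0.15, 0],
    [0, 0.15, 0],
    [0, 0.15, 0],
    [0, 0.15, 0],
    [0, 0.1, 0],
    [0, 0, 0],
  ],
  claw=[0, 0, 0, 0, 0, 0, 0, 0],
)

```text
t: 8.53
ee_pos: [0.4939, 0.1685, 0.071]
ee_rot: [-0.562, 0.562, -0.43, 0.429]
ft_force: [2.9, 0.2, -1.0]
finger_gap: 0.148
```

Emit:
step_arm(
  twist=[
    [0, 0, 0],
    [0, 0, 0],
    [0, 0, 0],
    [0, 0, 0],
    [0, 0, 0],
    [0, 0, 0],
    [0, 0, 0],
    [0, 0, 0],
  ],
  slide=[
    [0, 0.15, 0],
    [0, 0.15, 0],
    [0, 0.1, 0],
    [0, 0.1, 0],
    [0, 0.1, 0],
    [0, 0.05, 0],
    [0, 0.05, 0],
    [0, 0, 0],
  ],
  claw=[0, 0, 0, 0, 0, 0, 0, 0],
)

```text
t: 9.2
ee_pos: [0.4939, 0.1685, 0.0642]
ee_rot: [-0.562, 0.562, -0.429, 0.429]
ft_force: [2.1, 0.7, -0.7]
finger_gap: 0.15
```

Emit:
step_arm(
  twist=[
    [0, 0, 0],
    [0, 0, 0],
    [0, 0, 0],
    [0, 0, 0],
  ],
  slide=[
    [0, 0.05, 0],
    [0, 0.05, 0],
    [0, 0.05, 0],
    [0, 0, 0],
  ],
  claw=[0, 0, 0, 0],
)

```text
t: 9.53
ee_pos: [0.4939, 0.1685, 0.0627]
ee_rot: [-0.562, 0.562, -0.429, 0.429]
ft_force: [2.6, 0.4, -1.7]
finger_gap: 0.152
```

Emit:
step_arm(
  twist=[
    [0, 0, 0],
    [0, 0, 0],
    [0, 0, 0],
    [0, 0, 0],
  ],
  slide=[
    [0, 0.05, 0],
    [0, 0.05, 0],
    [0, 0, 0],
    [0, 0, 0],
  ],
  claw=[0, 0, 0, 0],
)

```text
t: 9.87
ee_pos: [0.4939, 0.1685, 0.0617]
ee_rot: [-0.562, 0.562, -0.429, 0.429]
ft_force: [3.0, 1.2, -0.8]
finger_gap: 0.149
```

Emit:
step_arm(
  twist=[
    [0, 0, 0],
    [0, 0, 0],
    [0, 0, 0],
  ],
  slide=[
    [0, 0.05, 0],
    [0, 0.05, 0],
    [0, 0, 0],
  ],
  claw=[0, 0, 0],
)

```text
t: 10.12
ee_pos: [0.494, 0.1685, 0.061]
ee_rot: [0.562, -0.562, 0.429, -0.429]
ft_force: [2.7, 0.6, 0.5]
finger_gap: 0.147
```

Emit:
step_arm(
  twist=[
    [0, 0, 0],
    [0, 0, 0],
    [0, 0, 0],
  ],
  slide=[
    [0, 0.05, 0],
    [0, 0, 0],
    [0, 0, 0],
  ],
  claw=[0, 0, 0],
)

```text
t: 10.37
ee_pos: [0.494, 0.1686, 0.061]
ee_rot: [0.562, -0.562, 0.429, -0.43]
ft_force: [1.5, 0.3, 5.0]
finger_gap: 0.151
```

The floor is reached (Fz rises to 5 N at TCP z 0.061). I'll release, lift clear and check.

Emit:
step_arm(
  twist=[
    [0, 0, 0],
    [0, 0, 0],
    [0, 0, 0],
    [0, 0, 0],
    [0, 0, 0],
    [0, 0, 0],
    [0, 0, 0],
    [0, 0, 0],
    [0, 0, 0],
    [0, 0, 0],
    [0, 0, 0],
    [0, 0, 0],
  ],
  slide=[
    [0, 0, 0],
    [0, 0, 0],
    [0, 0, 0],
    [0, 0, 0],
    [0, -0.5, 0],
    [0, -1.5, 0],
    [0, -3, 0],
    [0, -3, 0],
    [0, -3, 0],
    [0, -3, 0],
    [0, 0, 0],
    [0, 0, 0],
  ],
  claw=[0.3, 0.4, 0.5, 0.5, 0.5, 0.5, 0.5, 0.5, 0.5, 0.5, 0.5, 0.5],
)

```text
t: 11.37
ee_pos: [0.4953, 0.169, 0.2025]
ee_rot: [0.563, -0.56, 0.429, -0.43]
ft_force: [0.4, -1.0, 0.3]
finger_gap: 0.498
```

Emit:
step_arm(
  twist=[
    [0, 0, 0],
    [0, 0, 0],
    [0, 0, 0],
    [0, 0, 0],
    [0, 0, 0],
    [0, 0, 0],
    [0, 0, 0],
  ],
  slide=[
    [4, 0, 0],
    [4, 0, 0],
    [4, 0, 0],
    [4, 0, 0],
    [4, 0, 0],
    [0, 0, 0],
    [0, 0, 0],
  ],
  claw=[0.5, 0.5, 0.5, 0.5, 0.5, 0.5, 0.5],
)

```text
t: 11.95
ee_pos: [0.5456, -0.0264, 0.1986]
ee_rot: [-0.56, 0.561, -0.432, 0.43]
ft_force: [-0.8, 0.1, 0.6]
finger_gap: 0.502
```

Run:
```python
from h import *
s=read_state();print(s["t"],s["ee_pos"],s["ft_force"])
p,d=camera("side");t,dt=camera("top");np.savez("end.npz",p=p,d=d,t=t,dt=dt)
a=cv2.resize(p[230:400,230:410],(400,378));b=cv2.resize(t[190:340,140:320],(400,333));
out=np.zeros((378,800,3),np.uint8);out[:,:400]=a;out[:333,400:]=b;cv2.imwrite("pics/end.png",out[:,:,::-1])
Z=cloud("top",dt)[...,2];
B=np.zeros(Z.shape,bool);B[225:332,145:215]=1
print("handle",rect("top",B&(Z>.065)&(Z<.3),.086),np.median(Z[B&(Z>.065)&(Z<.3)]))
g=cv2.cvtColor(t,cv2.COLOR_RGB2GRAY)
for b in((150,195,238,263),(155,205,263,286)):
    B=np.zeros_like(g,bool);B[b[2]:b[3],b[0]:b[1]]=1;print(rect("top",B&(g>220),.044))
# side: blade bottom edge vs jaws, white/yellow handles
z0=np.load("top0.npz");Z0=cloud("top",z0["d"])[...,2]
for n,b in dict(white=(325,361,200,232),yellow=(362,395,210,242)).items():
    B=np.zeros(Z.shape,bool);B[b[2]:b[3],b[0]:b[1]]=1;print(n,rect("top",B&(Z>.07)&(Z<.1),.08))
```

```text
11.95 [ 0.5455845  -0.02639904  0.19862844] [-0.76048371  0.081384    0.59606065]
handle (array([492.7, 169.6,  29.9,  15.1, -74.7]), np.int32(153)) 0.08678346203821367
(array([514.6, 181.8,  35.4,  17.9, -74.7]), np.int32(217))
(array([470. , 181.7,  12.3,  11.3, -77.5]), np.int32(44))
white (array([ 579. , -116.7,   29.7,   15. ,   77. ]), np.int32(160))
yellow (array([ 565.3, -176. ,   30.4,   14.9,   77. ]), np.int32(166))
```

View pics/end.png

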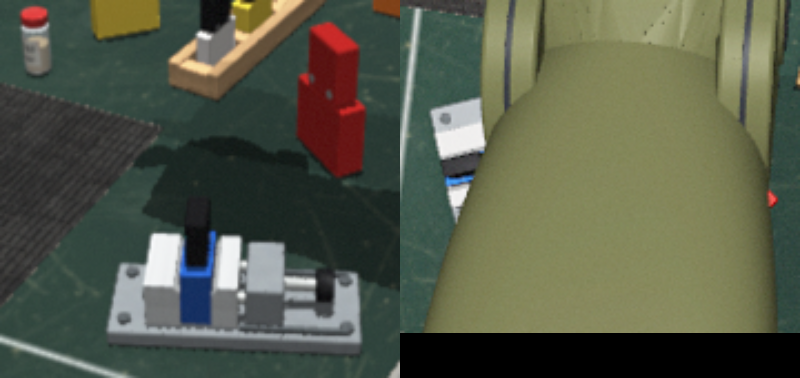

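Blue stands between both jaws with no gap on either side. It is square with the jaws (-74.7° for both), and its handle top is at 0.087 m against 0.086 m expected when fully home. White and yellow are untouched in the stand.

```bash
python3 -c "
from workcell import workorder
print(workorder.hand_in())"
```

```text
the job is handed in; nothing more can be done
None
```

The blue spacer is the right one. It is in the clamp, resting on the base, and I handed the job in at about 12 s of the 72 s allowed.

- **Choosing blue:** I measured the gap in the top view at about 18.7 mm, which fits only the 20 mm spacer (18.8 mm at rest). So I tried blue first. I did not try white or yellow; both are still in their slots.
- **Fit:** Blue went past the lead-in with about 2–3 N of sideways spring force. I lowered it until the upward force reached about 5 N on the base plate. The highest force I read was well under the 25 N limit.
- **Final checks:**
  - The handle top is at 0.087 m, against 0.086 m expected when fully home.
  - It is square with the jaws (both at -74.7°) and about 1.4 mm from their middle.
  - White and yellow have not moved, and the gripper is clear of everything.
- **What disagreed or was not confirmed:**
  - The last top view put blue about 1.4 mm further towards the spring jaw than its nominal position. The arm hid part of the clamp in that picture, and the side view shows no gap on either side.
  - The arm also spoiled the last top-view measurement of the spring jaw. That it is pushed back rests on the spring force and the side view.
  - I did not measure the dish, vial or slide box again. The arm never worked close to them.

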